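Latch a plug-in module into the spring-probe test bay

ROBOT

A 6-joint arm with a two-finger parallel gripper is mounted at the origin on a cart in front of the work surface, level with it; the furniture and walls round the work are solid. World frame = base frame: x ahead of the robot, y to its left, z up, the work surface at z = 0. Lengths are in m, angles in rad, forces in N, time in s.
With the tool pointing down it reaches from about 0.2 to 0.875 m from the base axis. Payload 3.4 kg.
Tool frame: the origin (TCP) lies midway between the tips of the shut fingers; the grasp point (between the pads) lies hold_point_z behind it (hold_point_z is the distance from the TCP to the grasp point, in m); y points along the fingers, z is the direction in which the jaws open and shut, and the axes are right-handed (so a half turn about y gives the same grasp; the last joint's range is limited). The gripper opens to 94 mm and grips with 3 to 60 N. Pads are 16 mm wide; open, the fingers measure 119 mm over their backs; the gripper's body (75 mm by 177 mm) begins 78 mm behind the grasp point.
Start: joints at [1.139, 0.276, 1.505, -0, 1.361, -0.121], TCP at [0.176, 0.547, 0.205] pointing down, gripper open.
Joint ranges: [-2.89, 2.89], [-0.75, 2.08], [0.22, 2.7], [-1.18, 4.32], [0.11, 2.71], [-2.7, 2.7]. Speed limits (rad/s): [2.57, 2.57, 3.14, 3.14, 3.14, 3.14].

INTERFACE

Orientations are given as a rotation vector (axis times angle).
In Python, from plant import * gives the robot as it stands.
- The arm moves only by the shell command python3 -m crank 'ROWS'. ROWS is JSON, a list of rows, each an object with "jaw": the gripper's target within -1 to 1 (fully open at 1, half-way at 0, shut at -1); "delta_pos": the shift along the tool's x, y, z in mm, a list of three; "yaw": the turn about the tool's y in rad. In form: [{"jaw": jaw, "delta_pos": [dx, dy, dz], "yaw": yaw}, ...]. A call has 1 to 8 rows; each row is the pose to reach, as a shift and turn from the pose measured when the call began, along the tool's axes at that moment; what a row does not reach only later rows make up. A row lasts 1/12 s, in which the tool goes at most 41.7 mm and 7.16 degrees, less where a joint would pass 70% of its speed; a pose out of reach is approached as far as the arm can. A call with a gripper value outside its range is refused whole. The fingers move at their own pace and stop on an object; the grip force is fixed at half the most. Time passes only in rows, so rows that repeat a pose let the fingers close. It gives the time, the measured TCP pose, the force and the opening at its end, in the units of the state.
- state(): the state, without advancing time (a new reading comes with each control period).
- read_camera(name): name is "side" or "top" or "wrist"; returns (picture, depth): 420x560x3 uint8, red, green, blue; 420x560 float32, m along the optical axis (not along the pixel's ray), 0 where there is no reading.
- camera_info(name): a dict with "vfov" (degrees; the focal length in pixels is half the picture's height over the tangent of half this angle, whatever the lens; pixels are square), "cx", "cy" (the principal point, pixels), "R" (3x3) and "t" (3): a world point X has camera coordinates R X + t; the wrist camera has in their place "hand_eye" (4x4, takes a point from camera to tool coordinates, whose origin is the TCP and whose axes are the tool frame's). Camera axes: x right, y down, z forward; pixel columns grow to the right and rows downward; lengths in m; the calibration is good to about 2 mm. The wrist camera is an equidistant fisheye: a pixel r from the principal point sees the ray r / f radians off the axis. A picture is of the moment at which its call begins: read the wrist's pose just before it. camera_info takes no time and is no camera call.
- finish_job(): hands the job in, once; it reports no verdict.
The state is a dict: "clock": time; "q": joint angles; "joint_velocities": joint speeds; "joint_efforts": joint torques, N m; "tool_pos": TCP position; "eef_rot": TCP orientation; "ft_force": force on the tool from outside, world axes, zero at the start; "moment": the same for the moment, N m; "width": finger opening in m.
Only numpy, scipy, OpenCV 4.12 (cv2) and the standard library are available. Lean on these libraries where they do the work, as an engineer would, in place of code of your own. Each camera call takes 0.05 s, during which the arm holds its last target.

TASK

Lay the grey plug-in module between the guides of the test bay and push it in until the sprung hook clicks down behind its catch and holds it against the probe pins; stop pushing then, for the receptacle with its pins and hook may bear no more than 25 N. Then take hold of the module and tug it straight back with about 10 N to prove that the hook holds, and let go of it, latched, leaving the other things on the bench where they are.

Things in the scene. Friction and masses are not known exactly. Their poses are not given: they have to be found in the camera images.
- module: loose plug-in module, about 0.2 to 0.35 kg. Origin: centre of the underside of its grey housing; x points to its nose, z up. Housing 80 x 48 x 28 mm (x -40 to 40). Black nose x 40 to 66 mm, 36 wide, z 0 to 16; on it a catch with top at z 22, upright rear face at x 54, front bevelled down to the tip at x 66.
- module_grip (a point): point on the module's axis at z 48 mm, inside the blue upright grip rib on top of the housing: 46 long (module x -23 to 23), 22 wide (y), z 28 to 58 mm. Pinch the rib across its width (module y) from above; axes as the module's.
- bay: fixed test bay, 225 x 84 mm. Origin: on the underside of its aluminium base plate, mid-width, 105 mm from the near end; x: the direction in which the module is pushed in; z up. Plate top at z 6 mm; the module slides on it. Two steel guides, bay x -70 to 26 mm, inner faces at y -25.2 and +25.2 mm, 10 mm high, above them lips sloping outward up to 19 mm over the plate, open at the top.
- bay_load (a point): point on the plate's top (bay x -48, y 0, z 6 mm), axes as the bay's: with the module's origin here (up to 12 mm nearer or 4 mm farther in x) and its axes along the bay's, the module lies between the guides with its nose clear of the hook. The lips lead it in from up to 3 mm to either side when it is lowered.
- bay_home (a point): point on the plate's top (bay x -2 mm): mean place of the module's origin when latched. The black receptacle is clamped in slots up to 14 mm nearer or farther along x, which is not measured, so the true depth must be felt. The solid stop comes 2 mm after the click.
- latch_angle (a joint): angle of the sprung steel hook (orange release tab) on top of the receptacle, highest point 45 mm over the bench: 0 = down, about 0.2 rad while it rides over the module's catch. The module's bevel lifts it with about 5 N of push, 7 N with friction; then it drops behind the catch and blocks the way back.
- probe_travel (a joint): how far the four sprung probe pins in the receptacle are pressed in, m: 0 = untouched, about 0.004 when the module rests latched against the hook, 0.006 at the solid stop. They push back with 0.7 N a mm.
- solder_reel: white reel of solder, 58 mm across, 36 high, standing flat; leave it alone. Origin in its underside
- marker: white marker with black cap, 126 mm long, lying; leave it alone
- side_cutter: red-handled side cutter, 120 mm long, lying; leave it alone
- board_a: green circuit board 55 x 75 mm, lying; leave it alone

How it is judged:
By the outcome, as a careful person would: the job done as asked, in the order asked, and still so for the second after the job is handed in, with the robot touching nothing.
It also fails if it takes over 51 s, if anything falls off the work surface, if the arm or the gripper's body presses on something with over 40 N, if the wrist force passes 120 N, or if a joint passes its speed limit or range.

## Working session

There is one attempt and no reset: what is moved stays moved. The work goes in short steps, Python scripts to look and compute and a shell command to move; the robot and the scene stay as the last step left them, time stands still between calls to the robot, and variables do not carry over. Pictures are saved under pics/ and viewed, and the job is handed in when it is done.

```bash
ls; mkdir -p pics; cat > h.py <<'E'
from plant import *
import numpy as np, cv2
def save(name,fn):
    im,d=read_camera(name); cv2.imwrite('pics/'+fn+'.png',im[:,:,::-1]); np.savez('pics/'+fn+'.npz',im=im,d=d); return im,d
E
python3 - <<'E'
from h import *
s=state(); print(s)
for n in ('side','top','wrist'):
    print(n,camera_info(n))
save('top','t0');save('side','s0');save('wrist','w0')
E
```

```text
pics
{'clock': 0.0, 'q': array([ 1.13901313e+00,  2.76572171e-01,  1.50607797e+00, -1.05456229e-05,
        1.36069515e+00, -1.21039327e-01]), 'joint_velocities': array([ 0.00039383, -0.00095997,  0.00095175,  0.00093832,  0.00029513,
        0.0013433 ]), 'joint_efforts': array([-4.18748150e-04, -4.04577041e+01, -2.37227708e+01,  7.00612692e-02,
        3.44785221e-02, -1.51993727e-04]), 'tool_pos': array([0.17561615, 0.5469514 , 0.20463974]), 'eef_rot': array([-1.55869483,  0.24430409, -0.24356575]), 'ft_force': array([1.05516603, 0.28094205, 0.324697  ]), 'moment': array([-0.01759545, -0.02861227, -0.04090021]), 'width': 0.09373159570624283}
side {'vfov': 43.98687662088013, 'cx': 273.5127489210701, 'cy': 203.16627964848888, 'R': array([[ 0.9527156 , -0.30355724,  0.01363747],
       [-0.18608777, -0.61834062, -0.76356153],
       [ 0.24021724,  0.72491922, -0.64559105]]), 't': array([-0.49080646,  0.21677408,  1.01739191])}
top {'vfov': 57.37349539933852, 'cx': 278.59962477127556, 'cy': 208.61874150534058, 'R': array([[-0.02327411, -0.99962885,  0.01415921],
       [-0.99311532,  0.02149139, -0.11515246],
       [ 0.11480542, -0.0167418 , -0.99324691]]), 't': array([0.11479022, 0.55553485, 1.02325997])}
wrist {'vfov': 65.70646984690485, 'cx': 272.2275465481324, 'cy': 211.48393457093792, 'hand_eye': array([[-3.27623443e-04,  9.58239269e-01,  2.85967474e-01,
        -8.31266335e-02],
       [ 4.83910582e-04, -2.85967304e-01,  9.58239253e-01,
        -1.79311542e-01],
       [ 9.99999829e-01,  4.52324330e-04, -3.70012530e-04,
         4.41439373e-04],
       [ 0.00000000e+00,  0.00000000e+00,  0.00000000e+00,
         1.00000000e+00]])}
```

View pics/t0.png

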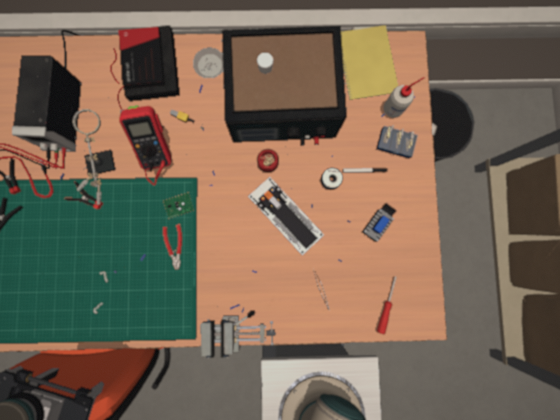

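View pics/s0.png

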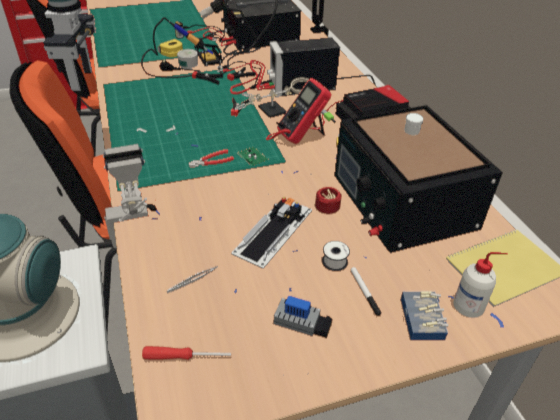

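View pics/w0.png

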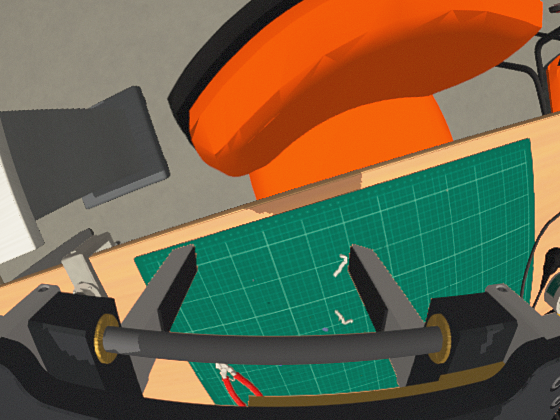

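```bash
python3 -c "
from plant import *
for k in ('hold_point_z',):
    print(k, globals().get(k))
import plant; print([x for x in dir(plant) if not x.startswith('__')])
from scipy.spatial.transform import Rotation as R
print(R.from_rotvec(state()['eef_rot']).as_matrix().round(4), state()['clock'])"
```

```text
hold_point_z 0.0188
['IKError', 'camera_info', 'finish_job', 'hold_point_z', 'read_camera', 'state']
[[ 9.521e-01 -6.000e-04  3.058e-01]
 [-3.058e-01 -1.200e-03  9.521e-01]
 [-2.000e-04 -1.000e+00 -1.400e-03]] 0.15
```

The top view shows the bay near (285,215) with its orange tab up and to the left at about (268,198). The module is near (379,221), its nose pointing up and right at (389,210). I'll measure both from colour and depth.

```bash
python3 - <<'E'
import cv2,numpy as np
im=np.load('pics/t0.npz')['im'];d=np.load('pics/t0.npz')['d']
a=im[170:265,235:335];b=im[195:250,355:410]
A=cv2.resize(a,(560,532),interpolation=cv2.INTER_CUBIC);cv2.imwrite('pics/za.png',A[:,:,::-1])
im2=np.load('pics/s0.npz')['im']
B=cv2.resize(im2[185:345,225:345],(450,600),interpolation=cv2.INTER_CUBIC);cv2.imwrite('pics/zb.png',B[:,:,::-1])
C=cv2.resize(b,(550,550),interpolation=cv2.INTER_CUBIC);cv2.imwrite('pics/zc.png',C[:,:,::-1])
E
```

```text
(no output)
```

View pics/za.png

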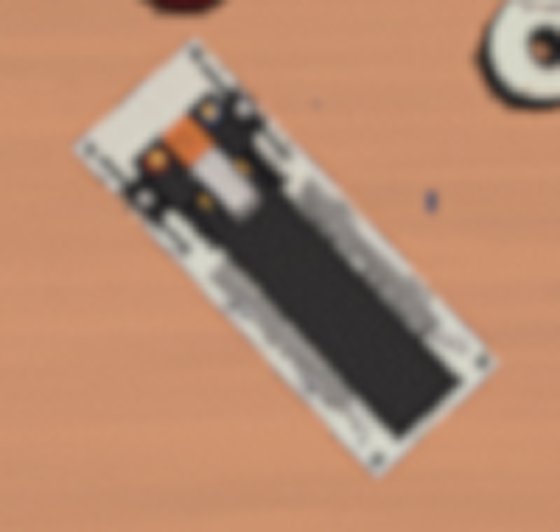

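View pics/zb.png

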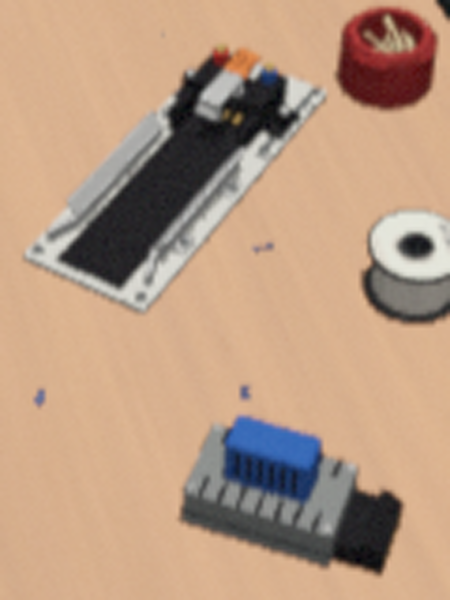

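View pics/zc.png

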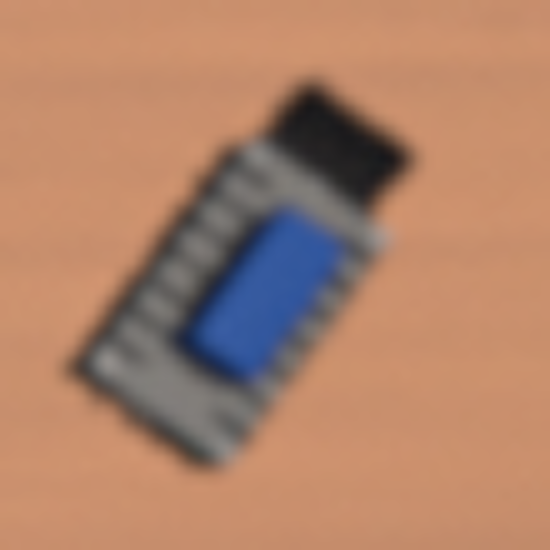

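The crops show the bay's plate corners clearly, at roughly (495,360), (378,478), (78,150) and (195,40). The module is intact and upright. Next I'll compute both poses.

```bash
cat >> h.py <<'E'
def ray(name,uv,z):
    c=camera_info(name); f=210/np.tan(np.radians(c['vfov']/2))
    uv=np.atleast_2d(np.asarray(uv,float))
    p=np.c_[(uv[:,0]-c['cx'])/f,(uv[:,1]-c['cy'])/f,np.ones(len(uv))]
    w=p@c['R']; o=-c['R'].T@c['t']
    return o+w*((np.asarray(z)-o[2])/w[:,2])[:,None]
def proj(name,X):
    c=camera_info(name); f=210/np.tan(np.radians(c['vfov']/2))
    p=np.atleast_2d(X)@c['R'].T+c['t']; return np.c_[p[:,0]/p[:,2]*f+c['cx'],p[:,1]/p[:,2]*f+c['cy']]
def cloud(name,d):
    c=camera_info(name); f=210/np.tan(np.radians(c['vfov']/2))
    v,u=np.mgrid[:420,:560]; P=np.dstack([(u-c['cx'])/f*d,(v-c['cy'])/f*d,d])
    return (P-c['t'])@c['R']
E
python3 - <<'E'
from h import *
cu=np.array([[495,360],[378,478],[78,150],[195,40]])/5.6-0.41+[235,170]
P=ray('top',cu,0.006)
print('top corners',P.round(4)); 
near=(P[0]+P[1])/2;far=(P[2]+P[3])/2; L=np.linalg.norm(far-near); ax=(far-near)/L
print('L',L,'W',np.linalg.norm(P[0]-P[1]),np.linalg.norm(P[2]-P[3]),'yaw',np.degrees(np.arctan2(ax[1],ax[0])),'origin',near+ax*.105, (near+far)/2-ax*.0075)
# side
cs=np.array([[25,255],[142,310],[325,92]])/3.75-0.37+[225,185]
Q=ray('side',cs,0.006); print('side near-left, near-right, far-right',Q.round(4))
print('side W',np.linalg.norm(Q[0]-Q[1]),'L',np.linalg.norm(Q[2]-Q[1]),'yaw',np.degrees(np.arctan2(*(Q[2]-Q[1])[[1,0]])))
for n in ('top','side'):
    z=np.load('pics/%s0.npz'%n[0]);im=z['im'].astype(int);d=z['d'];X=cloud(n,d)
    blue=(im[:,:,2]>im[:,:,0]+50)&(im[:,:,2]>90)
    k=cv2.connectedComponentsWithStats(blue.astype(np.uint8))
    i=1+np.argmax(k[2][1:,4]); m=k[1]==i
    print(n,'blue',k[3][i],k[2][i],'z',np.percentile(X[m][:,2],[5,50,95]))
    t=m&(X[:,:,2]>np.percentile(X[m][:,2],95)-.008)
    v,u=np.nonzero(t); R=ray(n,np.c_[u,v],.058)[:,:2]
    r=cv2.minAreaRect((R*1000).astype(np.float32)); print(' rect',r,'mean',R.mean(0))
    w=np.linalg.eigh(np.cov(R.T))[1][:,1]; print(' pca yaw',np.degrees(np.arctan2(w[1],w[0])))
E
```

```text
top corners [[ 0.4871 -0.0206  0.006 ]
 [ 0.43    0.0396  0.006 ]
 [ 0.5975  0.1859  0.006 ]
 [ 0.6526  0.1258  0.006 ]]
L 0.22169674192610772 W 0.08303515663461974 0.08152859855327138 yaw 41.3148128958156 origin [0.53740287 0.07882649 0.006     ] [0.53616234 0.07773609 0.006     ]
side near-left, near-right, far-right [[ 0.4296  0.0378  0.006 ]
 [ 0.4827 -0.0239  0.006 ]
 [ 0.6506  0.1239  0.006 ]]
side W 0.08146093208379837 L 0.22369688784896485 yaw 41.35798135124582
top blue [381.23703704 223.97777778] [374 216  15  17 135] z [0.05537881 0.05863372 0.06277208]
 rect ((508.1278381347656, -170.865234375), (21.216053009033203, 45.253639221191406), 51.887916564941406) mean [ 0.50796578 -0.17094824]
 pca yaw 141.5132298230826
side blue [183.43568286 125.39789492] [  106    74   178   112 11591] z [6.69865051e-05 3.18016852e-03 6.27077399e-03]
 rect ((421.85479736328125, 537.188232421875), (410.6908264160156, 545.0913696289062), 0.02920895256102085) mean [0.41290276 0.51435795]
 pca yaw 105.0587305306378
```

Both cameras agree. The bay has yaw 41.35° and origin near (0.5365, 0.078). The module has yaw about -38.3° and centre near (0.508, -0.171). I'll move over the module.

```bash
python3 -m crank '[{"jaw":1,"delta_pos":[27,0,-29],"yaw":0},{"jaw":1,"delta_pos":[54,0,-58],"yaw":0.06},{"jaw":1,"delta_pos":[81,0,-87],"yaw":0.12},{"jaw":1,"delta_pos":[108,0,-116],"yaw":0.18},{"jaw":1,"delta_pos":[135,0,-145],"yaw":0.24},{"jaw":1,"delta_pos":[162,0,-174],"yaw":0.3},{"jaw":1,"delta_pos":[189,0,-203],"yaw":0.36},{"jaw":1,"delta_pos":[216,0,-232],"yaw":0.36}]'
cat >> h.py <<'E'
from scipy.spatial.transform import Rotation as Rt
def togo(xyz,yaw_deg):
    s=state(); R=Rt.from_rotvec(s['eef_rot']).as_matrix(); D=R.T@(np.array(xyz)-s['tool_pos'])*1000
    a=np.degrees(np.arctan2(R[1,0],R[0,0])); dy=-(yaw_deg-a)
    print('clock %.2f pos %s ang %.2f tilt %s q %s F %s w %.4f'%(s['clock'],s['tool_pos'].round(4),a,R[:,1].round(3),s['q'].round(2),s['ft_force'].round(2),s['width']))
    print('  delta mm',D.round(1),'yaw rad %.4f'%np.radians((dy+180)%360-180))
E
python3 -c "
from h import *
togo([.508,-.171,.15],-38.3)"
```

```text
clock: 0.82
tool_pos: [0.3105, 0.2584, 0.205]
eef_rot: [-1.507, 0.526, -0.526]
ft_force: [0.6, 0.1, -0.6]
width: 0.0938
clock 0.82 pos [0.3105 0.2584 0.205 ] ang -38.51 tilt [-0.    -0.001 -1.   ] q [ 0.52  0.01  1.83 -0.    1.3  -0.38] F [ 0.65  0.12 -0.59] w 0.0938
  delta mm [ 421.9   55.5 -212.9] yaw rad -0.0036
```

```bash
python3 -m crank '[{"jaw":1,"delta_pos":[37,0,-18],"yaw":0},{"jaw":1,"delta_pos":[74,0,-37],"yaw":0},{"jaw":1,"delta_pos":[111,0,-56],"yaw":0},{"jaw":1,"delta_pos":[148,0,-75],"yaw":0},{"jaw":1,"delta_pos":[185,0,-94],"yaw":0},{"jaw":1,"delta_pos":[222,0,-113],"yaw":0},{"jaw":1,"delta_pos":[259,0,-132],"yaw":0},{"jaw":1,"delta_pos":[296,0,-151],"yaw":0}]'
python3 -m crank '[{"jaw":1,"delta_pos":[37,8,-18],"yaw":0},{"jaw":1,"delta_pos":[74,20,-37],"yaw":0},{"jaw":1,"delta_pos":[111,35,-56],"yaw":0},{"jaw":1,"delta_pos":[135,50,-65],"yaw":0},{"jaw":1,"delta_pos":[135,55,-65],"yaw":0},{"jaw":1,"delta_pos":[135,55,-65],"yaw":0}]'
python3 -c "
from h import *
togo([.508,-.171,.15],-38.3)
np.save('pics/w1pose.npy',np.r_[state()['tool_pos'],state()['eef_rot']])
save('wrist','w1')"
```

```text
clock: 1.48
tool_pos: [0.448, -0.0457, 0.2054]
eef_rot: [-1.507, 0.527, -0.527]
ft_force: [0.9, 0.4, -0.2]
width: 0.0939
clock: 1.98
tool_pos: [0.512, -0.1814, 0.148]
eef_rot: [-1.505, 0.533, -0.525]
ft_force: [-0.2, 0.9, -0.4]
width: 0.094
clock 1.98 pos [ 0.512  -0.1814  0.148 ] ang -38.69 tilt [-0.005  0.002 -1.   ] q [-0.47  0.27  1.66 -0.    1.21 -1.36] F [-0.22  0.86 -0.45] w 0.0940
  delta mm [-9.6 -2.   5.6] yaw rad -0.0069
```

View pics/w1.png

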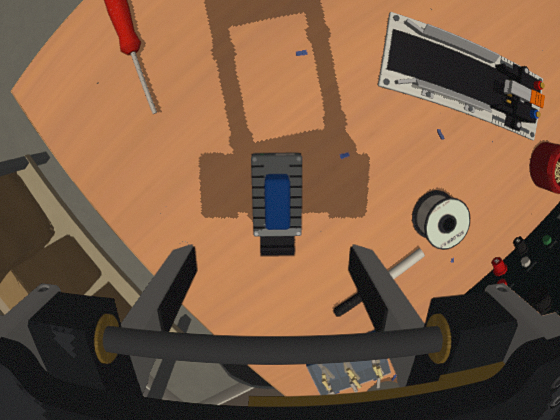

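In the wrist view the module's blue rib is at (278,202) with its nose pointing down at (278,245). The bay is at upper right with its near corners at about (390,14) and (380,85). I'll refine both poses with this view.

```bash
cat >> h.py <<'E'
def wray(uv,z,pose):
    c=camera_info('wrist'); f=210/np.tan(np.radians(c['vfov']/2)); uv=np.atleast_2d(np.asarray(uv,float))
    K=np.array([[f,0,c['cx']],[0,f,c['cy']],[0,0,1]])
    d=uv-[c['cx'],c['cy']]; r=np.hypot(*d.T)+1e-9; th=r/f
    p=np.c_[d*(np.sin(th)/r)[:,None],np.cos(th)]
    H=c['hand_eye']; R=Rt.from_rotvec(pose[3:]).as_matrix()
    w=p@H[:3,:3].T@R.T; o=R@H[:3,3]+pose[:3]
    return o+w*((z-o[2])/w[:,2])[:,None]
E
python3 - <<'E'
from h import *
pose=np.load('pics/w1pose.npy'); z=np.load('pics/w1.npz'); im=z['im'].astype(int)
blue=((im[:,:,2]>im[:,:,0]+40)&(im[:,:,2]>60)).astype(np.uint8)
sub=np.zeros_like(blue);sub[165:240,255:300]=blue[165:240,255:300]
v,u=np.nonzero(sub); print(u.min(),u.max(),v.min(),v.max(),len(u))
R=wray(np.c_[u,v],.058,pose)[:,:2]
r=cv2.minAreaRect((R*1000).astype(np.float32));print(r)
w=np.linalg.eigh(np.cov(R.T))[1][:,1]; print(' pca yaw',np.degrees(np.arctan2(w[1],w[0])),R.mean(0))
Z=cv2.resize(z['im'][140:270,225:335],(550,650)[:2],interpolation=cv2.INTER_CUBIC)[:600]
cv2.imwrite('pics/zw1.png',Z[:,:,::-1])
B=cv2.resize(z['im'][0:145,370:560],(760,580),interpolation=cv2.INTER_CUBIC);cv2.imwrite('pics/zw1b.png',B[:,:,::-1])
E
```

```text
265 289 174 229 1327
((505.544189453125, -170.629638671875), (20.855751037597656, 48.862693786621094), 52.112030029296875)
 pca yaw 142.33632525250763 [ 0.50534894 -0.17027246]
```

View pics/zw1.png

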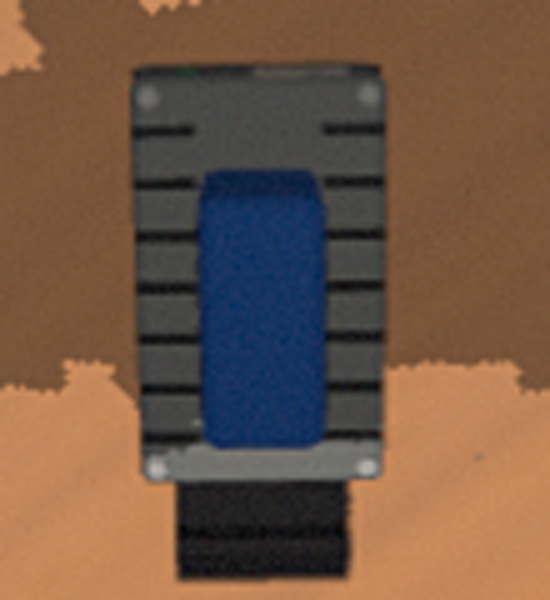

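View pics/zw1b.png

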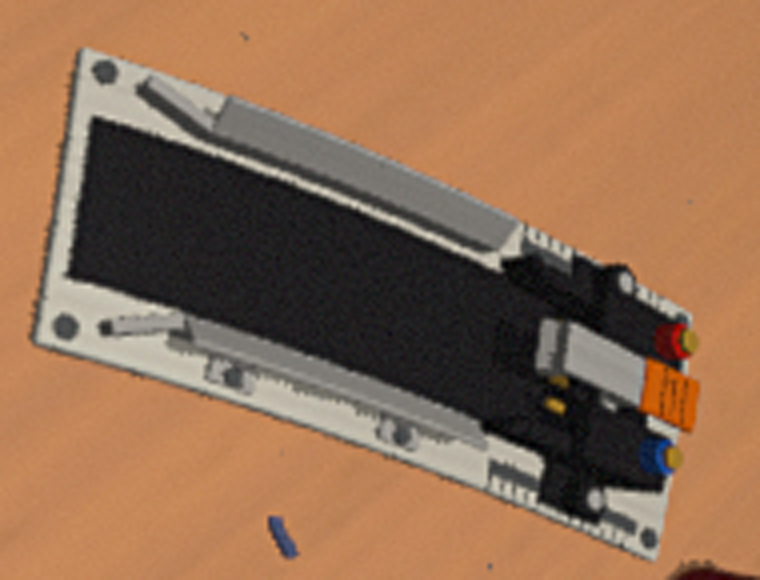

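The wrist view agrees with the top view: the module is at about (0.507,-0.171) with yaw -38°. In it the bay plate corners sit at crop positions (82,48), (33,343), (655,560) and (690,315). I'll cross-check the bay from these and get the descent.

```bash
python3 - <<'E'
from h import *
pose=np.load('pics/w1pose.npy')
c=np.array([[82,48],[33,343],[655,560],[690,315]])/4-.37+[370,0]
P=wray(c,.006,pose); print(P.round(4))
n=(P[0]+P[1])/2;f=(P[2]+P[3])/2;a=f-n;L=np.linalg.norm(a);a/=L
print(L,np.linalg.norm(P[0]-P[1]),np.degrees(np.arctan2(a[1],a[0])),n+a*.105)
# guides inner top plate edges: black strip corners
c=np.array([[95,118],[70,275]])/4-.37+[370,0];print(wray(c,.006,pose).round(4))
togo([.507,-.171,.0332],-38.1)
E
```

```text
[[ 0.4303  0.0393  0.006 ]
 [ 0.4848 -0.0234  0.006 ]
 [ 0.6525  0.1253  0.006 ]
 [ 0.5974  0.1861  0.006 ]]
0.22333884032241932 0.08311592300310985 41.43067792054521 [0.53624958 0.07740633 0.006     ]
[[ 0.4473  0.0293  0.006 ]
 [ 0.4764 -0.004   0.006 ]]
clock 2.03 pos [ 0.512  -0.1803  0.1492] ang -38.62 tilt [-0.003  0.001 -1.   ] q [-0.47  0.27  1.66 -0.    1.22 -1.36] F [0.28 0.56 0.46] w 0.0941
  delta mm [ -9.3 116.    4.3] yaw rad -0.0091
```

All three views of the bay agree within 2 mm: origin (0.5363, 0.0778), yaw 41.4°. I'll descend to the rib.

```bash
python3 -m crank '[{"jaw":0,"delta_pos":[-9,10,4],"yaw":-0.01},{"jaw":0,"delta_pos":[-9,30,4],"yaw":-0.01},{"jaw":0,"delta_pos":[-9,60,4],"yaw":-0.01},{"jaw":0,"delta_pos":[-9,85,4],"yaw":-0.01},{"jaw":0,"delta_pos":[-9,85,4],"yaw":-0.01}]'
python3 -c "
from h import *
togo([.507,-.171,.0332],-38.1)"
```

```text
clock: 2.45
tool_pos: [0.5034, -0.1682, 0.0613]
eef_rot: [-1.507, 0.528, -0.509]
ft_force: [-1.3, -0.1, -0.1]
width: 0.0641
clock 2.45 pos [ 0.5034 -0.1682  0.0613] ang -37.95 tilt [-0.011  0.005 -1.   ] q [-0.45  0.34  1.8  -0.    1.01 -1.36] F [-1.34 -0.1  -0.07] w 0.0641
  delta mm [ 4.9 28.   0.1] yaw rad 0.0026
```

```bash
python3 -m crank '[{"jaw":0,"delta_pos":[5,10,0],"yaw":0},{"jaw":0,"delta_pos":[5,22,0],"yaw":0},{"jaw":0,"delta_pos":[5,26,0],"yaw":0},{"jaw":0,"delta_pos":[5,26,0],"yaw":0}]'
python3 -c "
from h import *
togo([.507,-.171,.0332],-38.1)"
```

```text
clock: 2.78
tool_pos: [0.5072, -0.1707, 0.0355]
eef_rot: [-1.507, 0.527, -0.508]
ft_force: [0.0, -0.5, 0.2]
width: 0.0473
clock 2.78 pos [ 0.5072 -0.1707  0.0355] ang -37.91 tilt [-0.011  0.005 -1.   ] q [-0.45  0.38  1.83 -0.    0.95 -1.36] F [ 0.   -0.49  0.25] w 0.0473
  delta mm [ 0.   2.3 -0.3] yaw rad 0.0033
```

The tool has picked up about 0.7° of tilt from lag during the fast descent. A quick upward move that ends while still moving should cancel it before I grip.

```bash
python3 -m crank '[{"jaw":0,"delta_pos":[0,-15,0],"yaw":0},{"jaw":0,"delta_pos":[0,-45,0],"yaw":0}]'
python3 -c "
from h import *
togo([.507,-.171,.0332],-38.1)"
```

```text
clock: 2.95
tool_pos: [0.5058, -0.1698, 0.0794]
eef_rot: [-1.506, 0.532, -0.503]
ft_force: [-0.1, 0.3, -0.0]
width: 0.0469
clock 2.95 pos [ 0.5058 -0.1698  0.0794] ang -37.90 tilt [-0.016  0.008 -1.   ] q [-0.45  0.33  1.77  0.    1.06 -1.36] F [-0.05  0.25 -0.05] w 0.0469
  delta mm [ 2.5 46.2 -0. ] yaw rad 0.0036
```

```bash
python3 -m crank '[{"jaw":0,"delta_pos":[0,-35,0],"yaw":0}]'
python3 -c "
from h import *
togo([.507,-.171,.0332],-38.1)"
```

```text
clock: 3.03
tool_pos: [0.5056, -0.1695, 0.1153]
eef_rot: [-1.505, 0.533, -0.502]
ft_force: [0.1, -1.0, -0.0]
width: 0.0471
clock 3.03 pos [ 0.5056 -0.1695  0.1153] ang -37.89 tilt [-0.018  0.009 -1.   ] q [-0.45  0.29  1.72  0.    1.15 -1.36] F [ 0.1  -1.01 -0.01] w 0.0471
  delta mm [ 3.6 82.   0. ] yaw rad 0.0037
```

```bash
python3 -m crank '[{"jaw":0,"delta_pos":[0,0,0],"yaw":0},{"jaw":0,"delta_pos":[0,0,0],"yaw":0}]'
python3 -c "
from h import *
togo([.507,-.171,.0332],-38.1)"
python3 -m crank '[{"jaw":0,"delta_pos":[0,40,0],"yaw":0},{"jaw":0,"delta_pos":[0,80,0],"yaw":0}]'
python3 -c "
from h import *
togo([.507,-.171,.0332],-38.1)"
```

```text
clock: 3.2
tool_pos: [0.5078, -0.1704, 0.1187]
eef_rot: [-1.506, 0.527, -0.507]
ft_force: [0.2, -0.3, -0.3]
width: 0.047
clock 3.20 pos [ 0.5078 -0.1704  0.1187] ang -37.87 tilt [-0.011  0.006 -1.   ] q [-0.45  0.29  1.72  0.    1.15 -1.36] F [ 0.17 -0.26 -0.31] w 0.0470
  delta mm [ 0.8 85.5 -0.8] yaw rad 0.0040
clock: 3.37
tool_pos: [0.5096, -0.1711, 0.0405]
eef_rot: [-1.507, 0.52, -0.514]
ft_force: [-0.2, -0.5, -0.4]
width: 0.0471
clock 3.37 pos [ 0.5096 -0.1711  0.0405] ang -37.85 tilt [-0.003  0.002 -1.   ] q [-0.45  0.37  1.82  0.    0.96 -1.36] F [-0.21 -0.45 -0.42] w 0.0471
  delta mm [-2.1  7.3 -1.6] yaw rad 0.0043
```

The tilt is nearly gone, about 0.2°. Now I'll make the final approach and close.

```bash
python3 -m crank '[{"jaw":0,"delta_pos":[-2,7,-1],"yaw":0},{"jaw":0,"delta_pos":[-2,7,-1],"yaw":0},{"jaw":-1,"delta_pos":[-2,7,-1],"yaw":0},{"jaw":-1,"delta_pos":[-2,7,-1],"yaw":0},{"jaw":-1,"delta_pos":[-2,7,-1],"yaw":0},{"jaw":-1,"delta_pos":[-2,7,-1],"yaw":0},{"jaw":-1,"delta_pos":[-2,7,-1],"yaw":0}]'
python3 -c "
from h import *
togo([.507,-.171,.0332],-38.1)"
```

```text
clock: 3.95
tool_pos: [0.5082, -0.1715, 0.035]
eef_rot: [-1.509, 0.518, -0.516]
ft_force: [-2.0, -2.1, 5.4]
width: 0.0219
clock 3.95 pos [ 0.5082 -0.1715  0.035 ] ang -37.82 tilt [-0.001 -0.    -1.   ] q [-0.45  0.37  1.83 -0.    0.94 -1.36] F [-1.99 -2.09  5.42] w 0.0219
  delta mm [-1.3  1.8 -0.3] yaw rad 0.0049
```

```bash
python3 -m crank '[{"jaw":-1,"delta_pos":[0,-10,0],"yaw":0},{"jaw":-1,"delta_pos":[0,-30,0],"yaw":0},{"jaw":-1,"delta_pos":[0,-55,0],"yaw":0},{"jaw":-1,"delta_pos":[0,-75,0],"yaw":0},{"jaw":-1,"delta_pos":[0,-80,0],"yaw":0},{"jaw":-1,"delta_pos":[0,-80,0],"yaw":0},{"jaw":-1,"delta_pos":[0,-80,0],"yaw":0}]'
python3 -c "
from h import *
togo([.4995,.0454,.115],41.4)"
```

```text
clock: 4.53
tool_pos: [0.5078, -0.1712, 0.1146]
eef_rot: [-1.509, 0.518, -0.515]
ft_force: [-0.4, 0.4, -2.8]
width: 0.0221
clock 4.53 pos [ 0.5078 -0.1712  0.1146] ang -37.83 tilt [-0.002  0.    -1.   ] q [-0.45  0.29  1.73 -0.    1.13 -1.36] F [-0.43  0.35 -2.81] w 0.0221
  delta mm [-139.3   -0.3  166. ] yaw rad -1.3828
```

```bash
python3 -m crank '[{"jaw":-1,"delta_pos":[-5,0,6],"yaw":-0.05},{"jaw":-1,"delta_pos":[-15,0,18],"yaw":-0.15},{"jaw":-1,"delta_pos":[-30,0,36],"yaw":-0.26},{"jaw":-1,"delta_pos":[-47,0,56],"yaw":-0.38},{"jaw":-1,"delta_pos":[-64,0,76],"yaw":-0.5},{"jaw":-1,"delta_pos":[-78,0,93],"yaw":-0.6},{"jaw":-1,"delta_pos":[-86,0,103],"yaw":-0.68},{"jaw":-1,"delta_pos":[-86,0,103],"yaw":-0.70}]'
python3 -c "
from h import *
togo([.4995,.0454,.115],41.4)"
```

```text
clock: 5.2
tool_pos: [0.501, -0.0342, 0.1129]
eef_rot: [-1.568, -0.03, 0.04]
ft_force: [0.1, 0.6, -2.6]
width: 0.0217
clock 5.20 pos [ 0.501  -0.0342  0.1129] ang 2.55 tilt [-0.006  0.003 -1.   ] q [-0.21  0.24  1.8   0.    1.11 -1.82] F [ 0.11  0.58 -2.59] w 0.0217
  delta mm [ 2.  -1.9 79.6] yaw rad -0.6781
```

```bash
python3 -m crank '[{"jaw":-1,"delta_pos":[0,0,10],"yaw":-0.09},{"jaw":-1,"delta_pos":[1,0,26],"yaw":-0.2},{"jaw":-1,"delta_pos":[1,-1,44],"yaw":-0.32},{"jaw":-1,"delta_pos":[2,-1,60],"yaw":-0.44},{"jaw":-1,"delta_pos":[2,-2,72],"yaw":-0.55},{"jaw":-1,"delta_pos":[2,-2,79],"yaw":-0.64},{"jaw":-1,"delta_pos":[2,-2,79.5],"yaw":-0.68},{"jaw":-1,"delta_pos":[2,-2,79.5],"yaw":-0.68}]'
python3 -m crank '[{"jaw":-1,"delta_pos":[0,0,0],"yaw":0},{"jaw":-1,"delta_pos":[0,0,0],"yaw":0}]'
python3 -c "
from h import *
togo([.4995,.0454,.115],41.4)
save('top','t2');save('side','s2')
s=state();np.save('pics/w2pose.npy',np.r_[s['tool_pos'],s['eef_rot']]);save('wrist','w2')
z=[np.load('pics/%s.npz'%n)['im'] for n in('t2','s2')]
a=cv2.resize(z[0][160:270,230:340],(440,440),interpolation=2);b=cv2.resize(z[1][170:280,225:335],(440,440)[:2],interpolation=2)
cv2.imwrite('pics/z2.png',np.hstack([a,b])[:,:800,::-1])
"
```

```text
clock: 5.87
tool_pos: [0.4988, 0.0449, 0.1139]
eef_rot: [-1.49, -0.56, 0.572]
ft_force: [-1.0, -0.3, -2.6]
width: 0.0218
clock: 6.03
tool_pos: [0.4984, 0.0441, 0.1131]
eef_rot: [-1.491, -0.557, 0.572]
ft_force: [0.3, -0.5, -2.3]
width: 0.0219
clock 6.03 pos [0.4984 0.0441 0.1131] ang 41.38 tilt [-0.01   0.002 -1.   ] q [-0.05  0.24  1.8   0.    1.11 -2.35] F [ 0.29 -0.49 -2.26] w 0.0219
  delta mm [ 1.7 -1.9  0.2] yaw rad -0.0004
```

View pics/z2.png

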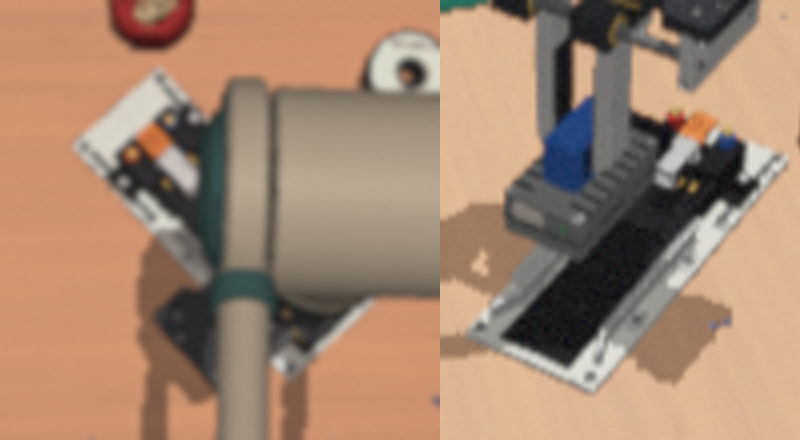

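View pics/w2.png

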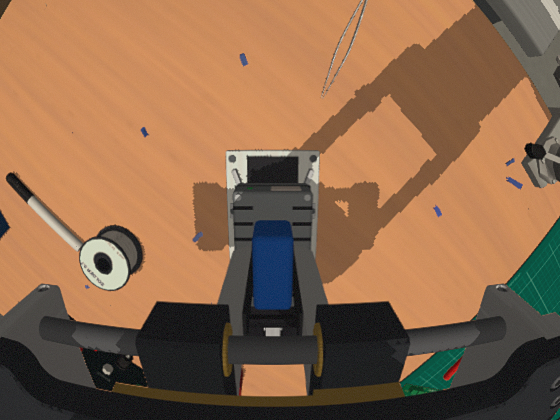

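The wrist view shows the module centred over the plate: plate columns 226 to 320, rib near 272. The side view confirms it is above the guides and clear of the hook. I'll lower it in stages.

```bash
python3 -m crank '[{"jaw":-1,"delta_pos":[0,10,0],"yaw":0},{"jaw":-1,"delta_pos":[0,28,0],"yaw":0},{"jaw":-1,"delta_pos":[0,40,0],"yaw":0},{"jaw":-1,"delta_pos":[0,46,0],"yaw":0},{"jaw":-1,"delta_pos":[0,48,0],"yaw":0},{"jaw":-1,"delta_pos":[0,48,0],"yaw":0}]'
python3 -c "
from h import *
togo([.4990,.0449,.041],41.4)
s=state();np.save('pics/w3pose.npy',np.r_[s['tool_pos'],s['eef_rot']]);save('wrist','w3')
z=np.load('pics/w3.npz')['im'];cv2.imwrite('pics/z3.png',cv2.resize(z[120:320,180:370],(570,600),interpolation=2)[:,:,::-1])
"
```

```text
clock: 6.68
tool_pos: [0.498, 0.0444, 0.0651]
eef_rot: [-1.49, -0.558, 0.572]
ft_force: [-0.2, -0.4, -2.8]
width: 0.0221
clock 6.68 pos [0.498  0.0444 0.0651] ang 41.41 tilt [-0.01   0.002 -1.   ] q [-0.05  0.29  1.87  0.    0.99 -2.35] F [-0.16 -0.36 -2.83] w 0.0221
  delta mm [ 1.2 24.1 -0.5] yaw rad 0.0002
```

View pics/z3.png

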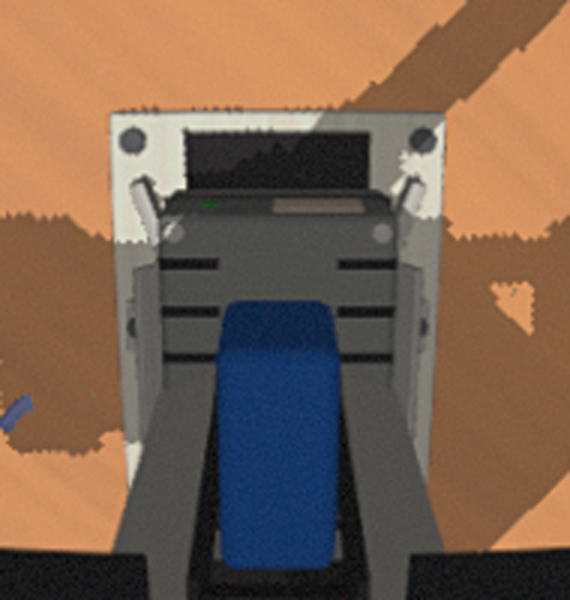

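The module is centred between the guides: body columns 163 to 395, plate 110 to 445, so both centres fall at about 278. I'll lower it the last 24 mm.

```bash
python3 -m crank '[{"jaw":-1,"delta_pos":[0,5,0],"yaw":0},{"jaw":-1,"delta_pos":[0,10,0],"yaw":0},{"jaw":-1,"delta_pos":[0,15,0],"yaw":0},{"jaw":-1,"delta_pos":[0,19,0],"yaw":0},{"jaw":-1,"delta_pos":[0,21,0],"yaw":0},{"jaw":-1,"delta_pos":[0,21,0],"yaw":0}]'
python3 -c "
from h import *
togo([.4990,.0449,.041],41.4)"
```

```text
clock: 7.23
tool_pos: [0.4979, 0.0445, 0.044]
eef_rot: [-1.49, -0.558, 0.572]
ft_force: [-0.1, -0.1, -2.8]
width: 0.022
clock 7.23 pos [0.4979 0.0445 0.044 ] ang 41.42 tilt [-0.01   0.002 -1.   ] q [-0.05  0.32  1.89  0.    0.94 -2.35] F [-0.08 -0.12 -2.82] w 0.0220
  delta mm [ 1.1  3.  -0.5] yaw rad 0.0003
```

```bash
python3 -m crank '[{"jaw":-1,"delta_pos":[0,1,0],"yaw":0},{"jaw":-1,"delta_pos":[0,2,0],"yaw":0},{"jaw":-1,"delta_pos":[0,2,0],"yaw":0}]'
python3 -m crank '[{"jaw":-1,"delta_pos":[0,0.5,0],"yaw":0},{"jaw":-1,"delta_pos":[0,1,0],"yaw":0},{"jaw":-1,"delta_pos":[0,1,0],"yaw":0}]'
python3 -c "
from h import *
togo([.4990,.0449,.041],41.4)"
```

```text
clock: 7.48
tool_pos: [0.4978, 0.0445, 0.042]
eef_rot: [-1.49, -0.558, 0.572]
ft_force: [-0.7, 0.3, -3.1]
width: 0.0216
clock: 7.73
tool_pos: [0.498, 0.0445, 0.0413]
eef_rot: [-1.49, -0.558, 0.572]
ft_force: [-0.6, -0.6, -1.1]
width: 0.0222
clock 7.73 pos [0.498  0.0445 0.0413] ang 41.42 tilt [-0.01   0.002 -1.   ] q [-0.05  0.32  1.9   0.    0.93 -2.35] F [-0.58 -0.55 -1.1 ] w 0.0222
  delta mm [ 1.   0.3 -0.3] yaw rad 0.0003
```

The module touches the plate. I'll open slightly so it settles flat, then regrip.

```bash
python3 -m crank '[{"jaw":-0.2,"delta_pos":[0,0,0],"yaw":0},{"jaw":-0.2,"delta_pos":[0,0,0],"yaw":0},{"jaw":-0.2,"delta_pos":[0,0,0],"yaw":0},{"jaw":-0.2,"delta_pos":[0,0,0],"yaw":0}]'
python3 -c "
from h import *
togo([.4990,.0449,.041],41.4)
s=state();np.save('pics/w4pose.npy',np.r_[s['tool_pos'],s['eef_rot']]);save('wrist','w4');save('side','s4')
z=np.load('pics/w4.npz')['im'];a=cv2.resize(z[120:320,180:370],(400,421),interpolation=2)
b=cv2.resize(np.load('pics/s4.npz')['im'][175:280,230:330],(400,421),interpolation=2)
cv2.imwrite('pics/z4.png',np.hstack([a,b])[:,:,::-1])
"
```

```text
clock: 8.07
tool_pos: [0.4983, 0.0445, 0.0415]
eef_rot: [-1.491, -0.559, 0.571]
ft_force: [-0.3, -0.2, 0.9]
width: 0.0373
clock 8.07 pos [0.4983 0.0445 0.0415] ang 41.41 tilt [-0.009  0.002 -1.   ] q [-0.05  0.32  1.9   0.    0.93 -2.35] F [-0.33 -0.19  0.94] w 0.0373
  delta mm [ 0.8  0.5 -0.1] yaw rad 0.0003
```

View pics/z4.png

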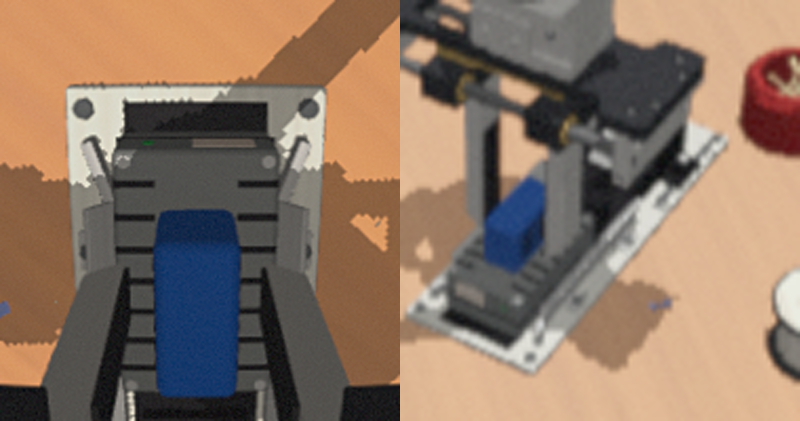

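The module lies flat between the guides with the rib between the open fingers, both well centred. I'll regrip and slide in 18 mm, short of the hook.

```bash
python3 -m crank '[{"jaw":-1,"delta_pos":[0,0,0],"yaw":0},{"jaw":-1,"delta_pos":[0,0,0],"yaw":0},{"jaw":-1,"delta_pos":[0,0,0],"yaw":0},{"jaw":-1,"delta_pos":[0,0,0],"yaw":0}]'
cat >> h.py <<'E'
def st():
    s=state(); a=np.radians(41.4); u=np.array([np.cos(a),np.sin(a),0]); v=np.array([-np.sin(a),np.cos(a),0]); F=s['ft_force']; d=s['tool_pos']-[.5363,.0778,0]
    R=Rt.from_rotvec(s['eef_rot']).as_matrix()
    print('t %.2f bayx %.2f bayy %.2f z %.2f | Fx %.2f Fy %.2f Fz %.2f  My %.3f| w %.2f tiltx %.4f ang %.2f'%(s['clock'],d@u*1e3,d@v*1e3,d[2]*1e3,F@u,F@v,F[2],s['moment']@v,s['width']*1e3,R[:,1]@u,np.degrees(np.arctan2(R[1,0],R[0,0]))))
E
python3 -c "
from h import *
st()"
python3 -m crank '[{"jaw":-1,"delta_pos":[2,0,0],"yaw":0},{"jaw":-1,"delta_pos":[5,0,0],"yaw":0},{"jaw":-1,"delta_pos":[8,0,0],"yaw":0},{"jaw":-1,"delta_pos":[11,0,0],"yaw":0},{"jaw":-1,"delta_pos":[14,0,0],"yaw":0},{"jaw":-1,"delta_pos":[16,0,0],"yaw":0},{"jaw":-1,"delta_pos":[18,0,0],"yaw":0},{"jaw":-1,"delta_pos":[18,0,0],"yaw":0}]'
python3 -c "
from h import *
st()"
```

```text
clock: 8.5
tool_pos: [0.4982, 0.0445, 0.0414]
eef_rot: [-1.491, -0.559, 0.571]
ft_force: [-1.1, 0.4, -0.0]
width: 0.0218
t 8.50 bayx -50.64 bayy 0.21 z 41.41 | Fx -0.61 Fy 1.01 Fz -0.04  My 0.032| w 21.81 tiltx -0.0057 ang 41.41
clock: 9.17
tool_pos: [0.5123, 0.0567, 0.0414]
eef_rot: [-1.49, -0.559, 0.571]
ft_force: [-0.8, -1.2, 2.0]
width: 0.0214
t 9.17 bayx -31.96 bayy 0.10 z 41.38 | Fx -1.38 Fy -0.40 Fz 2.04  My 0.047| w 21.44 tiltx -0.0050 ang 41.42
```

```bash
python3 -m crank '[{"jaw":-1,"delta_pos":[1,0,0],"yaw":0},{"jaw":-1,"delta_pos":[2,0,0],"yaw":0},{"jaw":-1,"delta_pos":[3,0,0],"yaw":0},{"jaw":-1,"delta_pos":[3,-0.1,0],"yaw":0}]'
python3 -c "
from h import *
st()"
python3 -m crank '[{"jaw":-1,"delta_pos":[1,0,0],"yaw":0},{"jaw":-1,"delta_pos":[2,0,0],"yaw":0},{"jaw":-1,"delta_pos":[3,0,0],"yaw":0},{"jaw":-1,"delta_pos":[3,0,0],"yaw":0}]'
python3 -c "
from h import *
st()"
```

```text
clock: 9.5
tool_pos: [0.5146, 0.0589, 0.0414]
eef_rot: [-1.49, -0.559, 0.571]
ft_force: [-0.2, -0.4, 1.4]
width: 0.0219
t 9.50 bayx -28.79 bayy 0.13 z 41.40 | Fx -0.36 Fy -0.17 Fz 1.44  My 0.152| w 21.91 tiltx -0.0048 ang 41.42
clock: 9.83
tool_pos: [0.517, 0.061, 0.0414]
eef_rot: [-1.49, -0.559, 0.571]
ft_force: [-2.0, -0.1, 2.5]
width: 0.022
t 9.83 bayx -25.57 bayy 0.12 z 41.36 | Fx -1.55 Fy 1.19 Fz 2.52  My 0.257| w 22.04 tiltx -0.0046 ang 41.42
```

```bash
for i in 1; do python3 -m crank '[{"jaw":-1,"delta_pos":[1,0,0],"yaw":0},{"jaw":-1,"delta_pos":[2,-0.2,0],"yaw":0},{"jaw":-1,"delta_pos":[2,-0.2,0],"yaw":0}]' >/dev/null; python3 -c "
from h import *
st()"; done
python3 -m crank '[{"jaw":-1,"delta_pos":[1,0,0],"yaw":0},{"jaw":-1,"delta_pos":[2,0,0],"yaw":0},{"jaw":-1,"delta_pos":[2,0,0],"yaw":0}]' >/dev/null; python3 -c "
from h import *
st()"
python3 -m crank '[{"jaw":-1,"delta_pos":[1,0,0],"yaw":0},{"jaw":-1,"delta_pos":[2,0,0],"yaw":0},{"jaw":-1,"delta_pos":[2,0,0],"yaw":0}]' >/dev/null; python3 -c "
from h import *
st()"
```

```text
t 10.08 bayx -24.57 bayy 0.23 z 41.41 | Fx -5.00 Fy -0.15 Fz 2.43  My 0.844| w 21.55 tiltx -0.0068 ang 41.46
t 10.33 bayx -23.85 bayy 0.42 z 41.43 | Fx -6.18 Fy -0.45 Fz 4.74  My 0.974| w 21.92 tiltx -0.0093 ang 41.48
t 10.58 bayx -23.17 bayy 0.63 z 41.53 | Fx -5.68 Fy -0.78 Fz 5.28  My 1.024| w 21.82 tiltx -0.0118 ang 41.51
```

The nose is on the hook's bevel: about 6 N, as specified. I'll keep going in small steps.

```bash
python3 -m crank '[{"jaw":-1,"delta_pos":[1.5,0,-0.3],"yaw":0},{"jaw":-1,"delta_pos":[3,0,-0.5],"yaw":0},{"jaw":-1,"delta_pos":[4,0,-0.5],"yaw":0},{"jaw":-1,"delta_pos":[4,0,-0.5],"yaw":0}]' >/dev/null; python3 -c "
from h import *
st()"
python3 -m crank '[{"jaw":-1,"delta_pos":[2,0,0],"yaw":0},{"jaw":-1,"delta_pos":[3,0,-0.3],"yaw":0},{"jaw":-1,"delta_pos":[4,0,-0.3],"yaw":0},{"jaw":-1,"delta_pos":[4,0,-0.3],"yaw":0}]' >/dev/null; python3 -c "
from h import *
st()"
```

```text
t 10.92 bayx -21.18 bayy 0.66 z 41.67 | Fx -8.27 Fy 0.42 Fz 6.88  My 1.194| w 21.81 tiltx -0.0156 ang 41.55
t 11.25 bayx -19.61 bayy 0.96 z 41.81 | Fx -9.25 Fy -0.24 Fz 7.97  My 1.327| w 21.72 tiltx -0.0203 ang 41.61
```

Down-force is building from small tilt drift. I'll ease it by raising the tool target slightly while continuing forward.

```bash
python3 -m crank '[{"jaw":-1,"delta_pos":[2,-0.8,0],"yaw":0},{"jaw":-1,"delta_pos":[3,-1.2,-0.3],"yaw":0},{"jaw":-1,"delta_pos":[4,-1.2,-0.5],"yaw":0},{"jaw":-1,"delta_pos":[5,-1.2,-0.5],"yaw":0}]' >/dev/null; python3 -c "
from h import *
st()"

```

```text
t 11.58 bayx -15.51 bayy 1.19 z 42.37 | Fx -3.46 Fy -0.15 Fz -0.76  My 0.508| w 21.73 tiltx -0.0220 ang 41.60
```

```bash
python3 -c "
from h import *
save('side','s5');save('top','t5')
a=cv2.resize(np.load('pics/s5.npz')['im'][180:270,245:335],(400,400),interpolation=2)
b=cv2.resize(np.load('pics/t5.npz')['im'][170:260,240:330],(400,400),interpolation=2)
cv2.imwrite('pics/z5.png',np.hstack([a,b])[:,:,::-1]);st()
"
```

```text
t 11.68 bayx -14.99 bayy 1.11 z 42.34 | Fx -2.83 Fy -0.68 Fz -0.19  My 0.522| w 21.77 tiltx -0.0213 ang 41.60
```

View pics/z5.png

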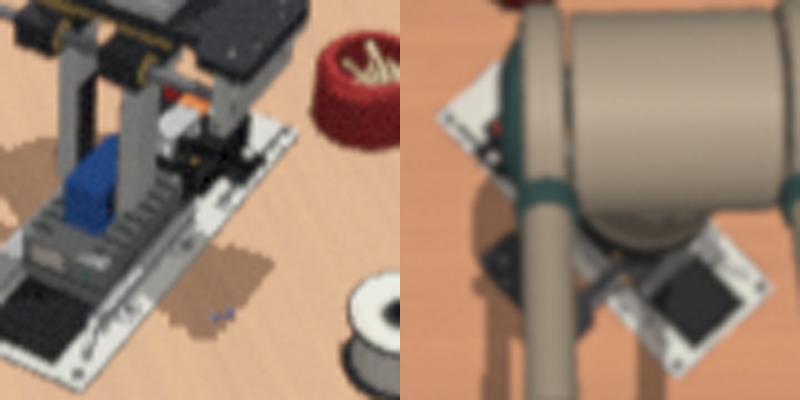

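```bash
python3 - <<'E'
from h import *
pose=np.load('pics/w1pose.npy')
a=np.radians(41.4);u=np.array([np.cos(a),np.sin(a),0]);v=np.array([-np.sin(a),np.cos(a),0])
for z in (.026,.032,.04):
    P=wray(np.array([[541,320],[537,370],[550,375],[570,322]])/4-.37+[370,0],z,pose)
    T=ray('top',np.array([[262,192],[240,215]])/5.6-.41+[235,170],z)
    for X in np.r_[P,T]: print(z,((X-[.5363,.0778,0])@u*1e3).round(1),((X-[.5363,.0778,0])@v*1e3).round(1))
E
```

```text
0.026 35.4 7.4
0.026 36.5 -7.1
0.026 41.6 -6.8
0.026 46.5 10.8
0.026 37.3 -11.0
0.026 36.3 4.7
0.032 30.7 5.3
0.032 31.7 -8.9
0.032 36.7 -8.6
0.032 41.5 8.6
0.032 36.9 -10.4
0.032 35.8 5.2
0.04 24.4 2.5
0.04 25.4 -11.3
0.04 30.2 -11.0
0.04 34.9 5.8
0.04 36.2 -9.6
0.04 35.2 5.9
```

The hook's front sits at about bay x 36. I therefore expect the click with the TCP around -12 to -5, and it is now at -15 with only 3 N, riding the catch. I'll keep going in small steps.

```bash
python3 -m crank '[{"jaw":-1,"delta_pos":[1,-0.1,-0.3],"yaw":0},{"jaw":-1,"delta_pos":[2,-0.2,-0.4],"yaw":0},{"jaw":-1,"delta_pos":[2,-0.2,-0.4],"yaw":0}]' >/dev/null; python3 -c "
from h import *
st()"

```

```text
t 11.93 bayx -13.50 bayy 1.11 z 42.35 | Fx -5.17 Fy -0.10 Fz 1.39  My 0.757| w 21.89 tiltx -0.0225 ang 41.61
```

```bash
python3 -m crank '[{"jaw":-1,"delta_pos":[1,-0.2,0],"yaw":0},{"jaw":-1,"delta_pos":[2,-0.4,0],"yaw":0},{"jaw":-1,"delta_pos":[2.5,-0.4,0],"yaw":0}]' >/dev/null; python3 -c "
from h import *
st()"

```

```text
t 12.18 bayx -10.91 bayy 1.16 z 42.50 | Fx -4.45 Fy -0.47 Fz 0.72  My 0.779| w 21.67 tiltx -0.0227 ang 41.61
```

```bash
python3 -m crank '[{"jaw":-1,"delta_pos":[1,-0.1,0],"yaw":0},{"jaw":-1,"delta_pos":[1.5,-0.2,0],"yaw":0}]' >/dev/null; python3 -c "
from h import *
st()"
python3 -m crank '[{"jaw":-1,"delta_pos":[1,-0.1,0],"yaw":0},{"jaw":-1,"delta_pos":[1.5,-0.2,0],"yaw":0}]' >/dev/null; python3 -c "
from h import *
st()"

```

```text
t 12.35 bayx -9.68 bayy 1.20 z 42.58 | Fx -4.96 Fy 0.22 Fz 0.83  My 0.970| w 21.51 tiltx -0.0235 ang 41.63
t 12.52 bayx -8.95 bayy 1.22 z 42.67 | Fx -6.38 Fy -0.20 Fz 0.67  My 1.195| w 21.75 tiltx -0.0254 ang 41.65
```

```bash
python3 -m crank '[{"jaw":-1,"delta_pos":[1,0,0],"yaw":0},{"jaw":-1,"delta_pos":[2,-0.1,0],"yaw":0}]' >/dev/null; python3 -c "
from h import *
st()"
python3 -c "
from h import *
save('side','s6')
s=state();np.save('pics/w6pose.npy',np.r_[s['tool_pos'],s['eef_rot']]);save('wrist','w6')
a=cv2.resize(np.load('pics/s6.npz')['im'][180:270,245:335],(400,400),interpolation=2)
b=cv2.resize(np.load('pics/w6.npz')['im'][140:340,180:380],(400,400),interpolation=2)
cv2.imwrite('pics/z6.png',np.hstack([a,b])[:,:,::-1]);st()
"
```

```text
t 12.68 bayx -8.84 bayy 1.26 z 42.77 | Fx -10.70 Fy -0.75 Fz 3.52  My 1.892| w 21.83 tiltx -0.0294 ang 41.71
t 12.78 bayx -8.86 bayy 1.21 z 42.81 | Fx -8.54 Fy -1.64 Fz 2.88  My 1.554| w 21.72 tiltx -0.0293 ang 41.71
```

View pics/z6.png

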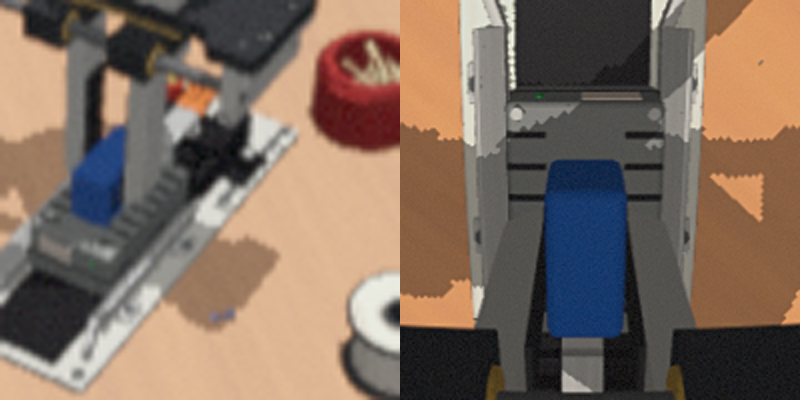

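The module stopped firmly at -8.9 mm, with force jumping from 6 to 10.7 N. That follows a force drop near -11, so it looks like the click followed by the solid stop 2 mm later. I'll check the hook by comparing the tab pixels with the first images, then back off.

```bash
python3 - <<'E'
from h import *
L=[]
for n in ('s0','s5','s6'):
    im=np.load('pics/%s.npz'%n)['im'];
    L.append(cv2.resize(im[190:230,265:315],(266,213*1),interpolation=2))
    a=im.astype(int);m=(a[:,:,0]>200)&(a[:,:,1]>80)&(a[:,:,1]<150)&(a[:,:,2]<80);m[:, :265]=0;m[:190]=0;m[230:]=0;m[:,315:]=0
    v,u=np.nonzero(m);print(n,len(u),u.min(),u.max(),v.min(),v.max(),u.mean(),v.mean())
cv2.imwrite('pics/z7.png',np.hstack(L)[:,:,::-1])
E
```

```text
s0 21 286 292 199 204 289.0952380952381 201.23809523809524
s5 3 287 290 202 203 288.3333333333333 202.33333333333334
s6 16 286 292 200 203 288.875 201.4375
```

View pics/z7.png

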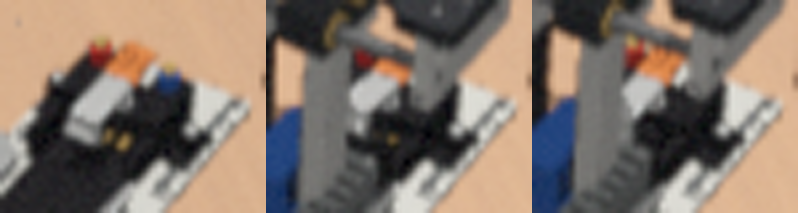

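In the side view the orange tab is back at its rest position: row 201.4, against 201.2 at the start and 202.3 while riding. The hook is therefore down. I'll stop pushing, release, lower 2 mm and take a fresh hold for the tug.

```bash
python3 -m crank '[{"jaw":-0.2,"delta_pos":[0,0,0],"yaw":0},{"jaw":-0.2,"delta_pos":[0,0,0],"yaw":0},{"jaw":-0.2,"delta_pos":[0,0,0],"yaw":0},{"jaw":-0.2,"delta_pos":[0,0,0],"yaw":0}]' >/dev/null; python3 -c "
from h import *
st()"
python3 -m crank '[{"jaw":-0.2,"delta_pos":[-1,1,-0.5],"yaw":0},{"jaw":-0.2,"delta_pos":[-2,2,-0.8],"yaw":0},{"jaw":-0.2,"delta_pos":[-2,2,-0.8],"yaw":0}]' >/dev/null; python3 -c "
from h import *
st()"
python3 -m crank '[{"jaw":-1,"delta_pos":[0,0,0],"yaw":0},{"jaw":-1,"delta_pos":[0,0,0],"yaw":0},{"jaw":-1,"delta_pos":[0,0,0],"yaw":0},{"jaw":-1,"delta_pos":[0,0,0],"yaw":0}]' >/dev/null; python3 -c "
from h import *
st()"
```

```text
t 13.12 bayx -7.42 bayy 0.84 z 43.13 | Fx 0.49 Fy -0.08 Fz -0.33  My -0.022| w 37.17 tiltx -0.0268 ang 41.70
t 13.37 bayx -9.52 bayy 0.06 z 40.96 | Fx -0.43 Fy 0.36 Fz -0.18  My -0.058| w 37.71 tiltx -0.0268 ang 41.69
t 13.70 bayx -9.58 bayy 0.43 z 41.02 | Fx -0.91 Fy 1.59 Fz 1.46  My -0.013| w 21.81 tiltx -0.0269 ang 41.69
```

```bash
python3 -m crank '[{"jaw":-1,"delta_pos":[-0.5,0,0],"yaw":0},{"jaw":-1,"delta_pos":[-1,0,0],"yaw":0},{"jaw":-1,"delta_pos":[-1,0,0],"yaw":0}]' >/dev/null; python3 -c "
from h import *
st()"
python3 -m crank '[{"jaw":-1,"delta_pos":[-0.8,0,0],"yaw":0},{"jaw":-1,"delta_pos":[-1.5,0,0],"yaw":0},{"jaw":-1,"delta_pos":[-1.5,0,0],"yaw":0}]' >/dev/null; python3 -c "
from h import *
st()"
```

```text
t 13.95 bayx -9.71 bayy 0.48 z 41.01 | Fx 3.65 Fy 1.02 Fz -1.81  My -0.613| w 21.47 tiltx -0.0251 ang 41.66
t 14.20 bayx -9.76 bayy 0.44 z 41.07 | Fx 4.80 Fy 1.89 Fz -2.47  My -0.921| w 21.90 tiltx -0.0221 ang 41.62
```

It's holding. I'll step up to about 10 N.

```bash
python3 -m crank '[{"jaw":-1,"delta_pos":[-1,0.2,0],"yaw":0},{"jaw":-1,"delta_pos":[-2,0.3,0],"yaw":0},{"jaw":-1,"delta_pos":[-2.6,0.3,0],"yaw":0},{"jaw":-1,"delta_pos":[-2.6,0.3,0],"yaw":0}]' >/dev/null; python3 -c "
from h import *
st()"
```

```text
t 14.53 bayx -9.88 bayy 0.39 z 41.17 | Fx 7.94 Fy 3.68 Fz -2.00  My -1.369| w 21.90 tiltx -0.0170 ang 41.54
```

```bash
python3 -m crank '[{"jaw":-1,"delta_pos":[-1.5,0.1,0.3],"yaw":0},{"jaw":-1,"delta_pos":[-2.7,0.2,0.6],"yaw":0},{"jaw":-1,"delta_pos":[-3.3,0.2,0.6],"yaw":0},{"jaw":-1,"delta_pos":[-3.3,0.2,0.6],"yaw":0}]' >/dev/null; python3 -c "
from h import *
st()"
```

```text
t 14.87 bayx -9.95 bayy 0.48 z 41.43 | Fx 9.45 Fy 2.51 Fz -2.91  My -1.604| w 21.87 tiltx -0.0105 ang 41.47
```

```bash
python3 -m crank '[{"jaw":-1,"delta_pos":[-2.5,0.2,0.3],"yaw":0},{"jaw":-1,"delta_pos":[-3.4,0.3,0.5],"yaw":0},{"jaw":-1,"delta_pos":[-3.4,0.3,0.5],"yaw":0},{"jaw":-1,"delta_pos":[-3.4,0.3,0.5],"yaw":0}]' >/dev/null; python3 -c "
from h import *
st()"
```

```text
t 15.20 bayx -10.00 bayy 0.43 z 41.64 | Fx 9.50 Fy 2.43 Fz -4.15  My -1.643| w 21.51 tiltx -0.0039 ang 41.40
```

The hook held about 10 N with only 0.4 mm of creep. I'll relax, release and retreat upward.

```bash
python3 -m crank '[{"jaw":-1,"delta_pos":[0,0,0],"yaw":0},{"jaw":-1,"delta_pos":[0,0,0],"yaw":0},{"jaw":-0.2,"delta_pos":[0,0,0],"yaw":0},{"jaw":-0.2,"delta_pos":[0,0,0],"yaw":0},{"jaw":-0.2,"delta_pos":[0,0,0],"yaw":0},{"jaw":-0.2,"delta_pos":[0,0,0],"yaw":0}]' >/dev/null; python3 -c "
from h import *
st()"
python3 -m crank '[{"jaw":-0.2,"delta_pos":[0,-5,0],"yaw":0},{"jaw":-0.2,"delta_pos":[0,-15,0],"yaw":0},{"jaw":-0.2,"delta_pos":[0,-35,0],"yaw":0},{"jaw":-0.2,"delta_pos":[0,-65,0],"yaw":0},{"jaw":-0.2,"delta_pos":[0,-95,0],"yaw":0},{"jaw":-0.2,"delta_pos":[0,-110,0],"yaw":0},{"jaw":-0.2,"delta_pos":[0,-110,0],"yaw":0}]' >/dev/null; python3 -c "
from h import *
st()"
python3 -m crank '[{"jaw":-0.2,"delta_pos":[-15,-10,0],"yaw":0},{"jaw":-0.2,"delta_pos":[-45,-20,0],"yaw":0},{"jaw":-0.2,"delta_pos":[-80,-30,0],"yaw":0},{"jaw":-0.2,"delta_pos":[-115,-40,0],"yaw":0},{"jaw":-0.2,"delta_pos":[-150,-50,0],"yaw":0},{"jaw":-0.2,"delta_pos":[-170,-50,0],"yaw":0},{"jaw":-0.2,"delta_pos":[-170,-50,0],"yaw":0},{"jaw":-0.2,"delta_pos":[-170,-50,0],"yaw":0}]' >/dev/null; python3 -c "
from h import *
st()
save('side','s8');save('top','t8')
s=state();np.save('pics/w8pose.npy',np.r_[s['tool_pos'],s['eef_rot']]);save('wrist','w8')
a=cv2.resize(np.load('pics/s8.npz')['im'][180:270,235:325],(400,400),interpolation=2)
b=cv2.resize(np.load('pics/t8.npz')['im'][165:255,240:330],(400,400),interpolation=2)
cv2.imwrite('pics/z8.png',np.hstack([a,b])[:,:,::-1])
"
```

```text
t 15.70 bayx -10.64 bayy 0.31 z 41.61 | Fx 1.50 Fy -1.11 Fz 0.20  My -0.082| w 37.27 tiltx -0.0049 ang 41.40
t 16.28 bayx -7.92 bayy -2.87 z 156.48 | Fx -0.07 Fy -0.13 Fz -0.84  My -0.026| w 37.76 tiltx 0.0020 ang 41.40
t 16.95 bayx -178.56 bayy -2.82 z 205.90 | Fx 0.18 Fy 0.43 Fz -0.29  My 0.015| w 37.57 tiltx 0.0025 ang 41.28
```

View pics/z8.png

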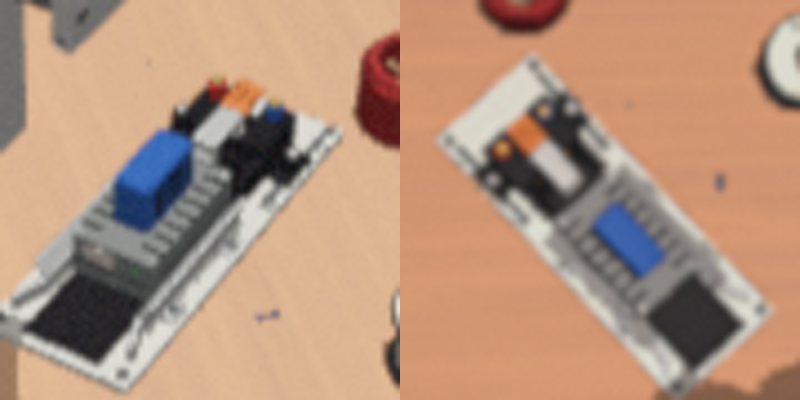

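View pics/t8.png

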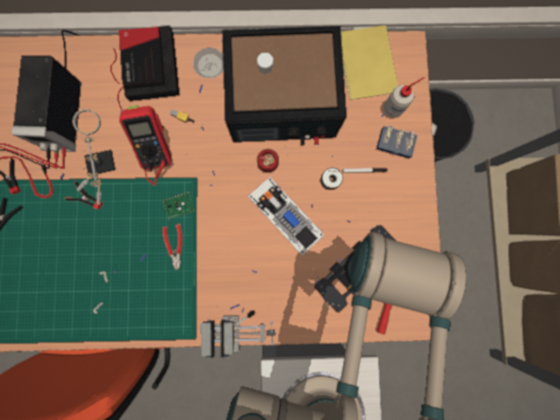

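The module is home against the receptacle with the hook down, and reel, marker, cutter and board are unmoved. One last check in numbers on the tab, the rib and the other items, then I'll hand in.

```bash
python3 - <<'E'
from h import *
for n in ('s0','s8'):
    a=np.load('pics/%s.npz'%n)['im'].astype(int);m=(a[:,:,0]>200)&(a[:,:,1]>80)&(a[:,:,1]<150)&(a[:,:,2]<80);m[:, :265]=0;m[:190]=0;m[230:]=0;m[:,315:]=0
    v,u=np.nonzero(m);print(n,len(u),u.min(),u.max(),v.min(),v.max(),u.mean().round(2),v.mean().round(2))
a=np.load('pics/t8.npz')['im'].astype(int);m=(a[:,:,2]>a[:,:,0]+50)&(a[:,:,2]>90);m[:190]=0;m[250:]=0;m[:,:265]=0;m[:,320:]=0
v,u=np.nonzero(m);R=ray('top',np.c_[u,v],.064)[:,:2].mean(0)-[.5363,.0778];t=np.radians(41.4)
print('module in bay',1e3*R@[np.cos(t),np.sin(t)],1e3*R@[-np.sin(t),np.cos(t)])
d=np.abs(np.load('pics/t0.npz')['im'].astype(int)-np.load('pics/t8.npz')['im']).max(2)
for nm,(x0,x1,y0,y1) in dict(reel_marker=(318,390,162,192),cutter=(160,188,222,270),board=(163,193,192,218)).items(): print(nm,(d[y0:y1,x0:x1]>60).sum())
st(); finish_job()
E
```

```text
s0 21 286 292 199 204 289.1 201.24
s8 19 286 292 199 204 289.16 201.05
module in bay -11.443118708986301 0.6831300394242799
reel_marker 0
cutter 0
board 0
t 17.10 bayx -177.13 bayy -3.13 z 205.66 | Fx -0.15 Fy -0.31 Fz -0.71  My -0.055| w 37.60 tiltx 0.0022 ang 41.44
the job is handed in; nothing more can be done
```

The module is latched in the bay, it held a tug of about 10 N, and the job was handed in at 17.1 s of the 51 s allowed.

- **Insertion:** I laid the module between the guides, let it settle flat, and pushed it in by feel. The bevel lifted the hook at 5 to 9 N. The force dropped as the hook clicked, and the highest push I read was 10.7 N. Forces were only read at the end of each move, so a brief higher peak would not have shown.
- **Overshoot:** I pushed on to what I take to be the solid stop, about 2 mm past the click. I had not recognised the click until the force jumped there.
- **Tug:** After a fresh grip I pulled straight back. The force along the bay read 9.5 N, plus about 2.5 N sideways. The module moved only 0.4 mm, so the hook holds. Then I relaxed, let go and moved the arm clear.
- **Final checks:**
  - The orange tab is back at its starting position in the side view (row 201.05 against 201.24).
  - The module sits at bay x of about -11 mm and y of about 0.7 mm, within the receptacle's stated range.
  - The reel, marker, cutter and board show no pixel change in the top view.
  - The gripper touches nothing.

Two small faults did no visible harm. The tool drifted up to 0.03 rad in tilt while pushing, and the vertical force reached 8 N before I eased it. No check failed.

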